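# Hang the supply caddy on the spring arm and wind it level

## Task

Hang the clear supply caddy by its blue bar in the pair of hooks on the spring arm, lowering it gently and holding on until the arm has sunk and carries its weight before you let go. Then wind the hand crank, regrasping as needed (clockwise raises the arm), until the loaded arm is level again with its red pointer in the middle of the green band on the white post, and let go of it. Keep the caddy upright and leave the other things on the bench where they are.

Things in the scene. Friction and masses are not known exactly. Their poses are not given: they have to be found in the camera images.
- caddy: Loose clear plastic bin, 90 x 120 mm, 62 mm high, about 0.6 kg (varies), on the bench at the robot's left. Two flat blue uprights (centred at y = +-64 mm, 7 mm thick, 14 mm wide) carry a bar; between bin and bar it is open. Origin: centre of the underside, z up. Half a turn about z changes nothing that matters.
- caddy_bar (a point): Middle of the caddy's round blue bar (on its centre line): 10 mm diameter, along the caddy's y axis, 140 mm above the caddy's underside. Axes as the caddy's.
- caddy_grip (a point): Middle of the blue grip block that stands on the middle of the bar: 18 mm in x, 50 mm in y, from 143 to 191 mm above the caddy's underside (this point at 172 mm). Axes as the caddy's.
- hook (a point): Where the bar's middle belongs, midway between the spring arm's two hooks. x: along the arm, from the hooks to its pivot (240 mm along +x, 235 mm above the bench); y: level, across the arm, the bar lies along it; z up. Level arm = level x. Hooks at y = +-36 mm, 9 mm wide, floors at z = -5 mm; front lip and back stop leave x = -11 to +11 mm free and rise to z = +13 mm. Web from x = +70 mm.
- spring_arm (a joint): Deflection of the sprung arm by load, rad: about 0 unloaded, negative when sunk. Spring 5.4 N m/rad at the pivot, well damped; the caddy's weight sinks it 0.23 to 0.30 rad. Pushed lower, it rises back when let go. The arm starts 0.01 to 0.09 rad above level and is 0.15 to 0.28 rad below level once loaded.
- crank (a joint): Turning angle of the hand crank, rad, growing clockwise seen from above. Each full clockwise turn raises the arm by 0.16 rad (38 mm at the hooks). It has light friction (2 N at the handle) and stays where it is left; it can turn many turns.
- crank_grip (a point): Middle of the crank's upright square black handle (red top), 26 x 26 mm, 60 mm from the axis; top 168 mm and this point 136 mm above the bench. It does not spin on the crank: its faces turn with it. x points from handle to axis, y across, z up. The steel crank arm below it has its top at 103 mm.
- crank_axis (a point): Point on the crank's vertical turning axis at the same height as crank_grip. The blue gearbox under it is 110 x 110 mm and 80 mm high.
- stand: Fixed stand: grey base plate 165 x 400 mm, column 272 mm high, blue gearbox. Origin on the bench under the arm's pivot; the arm runs to -x, the crank's axis is at x = -50, y = -260 mm. White gauge post, 28 x 12 mm, 258 mm high, at x = -145, y = -87 mm; its green band (9 mm high, centre 235 mm up) is where the red pointer stands when the arm is level.
- kit_tray: Bystander: grey open tray 100 x 85 x 45 mm with papers, at the robot's left (its place and the caddy's may be swapped). Origin: centre of the underside.
- jar: Bystander: white jar with blue cap, 56 mm across, 75 mm high. Origin: centre of the underside.
- wash_bottle: Bystander: white bottle with red cap, 68 mm across, 190 mm high, at the right. Origin: centre of the underside.
- blue_box: Bystander: blue box 110 x 160 x 80 mm at the right. Origin: centre of the underside.
- hook_mouth (a point): Open end of the hooks: a point of the spring arm 85 mm along -x and 40 mm along +z of hook, same axes. The bar comes in from here along +x above the lips (outer end at hook x = -20 mm), bin below the prongs, then goes down between lips and stops. As it sinks, the arm swings about its pivot.

How it is judged:
On the way, in this order (a step that is already met when the one before it is completed fails the run):
1. the caddy hangs in the hooks and has sunk the arm (deflection beyond 0.17 rad) while the fingers still hold it (distance between caddy_bar and hook below 0.03 m and value of joint spring_arm below -0.17 rad and contact force between the fingers and caddy above 0.3 N), for 0.1 s.
2. released, the caddy hangs on the sunk arm, which stands more than 0.07 rad below level (distance between caddy_bar and hook below 0.03 m and value of joint spring_arm below -0.17 rad and angle between hook's own x axis and vertical below 1.5008 rad and contact force between the fingers and caddy below 0.1 N), for 0.2 s.
At the end, for the whole second after the job is handed in: The caddy hangs upright (within 0.2 rad) by its bar in the hooks (bar middle within 30 mm of the hook point), weighing on the arm (deflection beyond 0.17 rad); the arm is level within 0.03 rad; caddy and crank are at rest (distance between caddy_bar and hook below 0.03 m and value of joint spring_arm below -0.17 rad and angle between hook's own x axis and vertical between 1.5408 and 1.6008 rad and angle between caddy's own z axis and vertical below 0.2 rad and linear speed of caddy below 0.05 m/s and velocity of joint crank between -0.05 and 0.05 rad/s); the robot touches nothing.
It fails at once if the spring arm drops or jumps: it swings faster than 0.9 rad/s (velocity of joint spring_arm above 0.9 rad/s or velocity of joint spring_arm below -0.9 rad/s).
It fails at once if the caddy is tipped by more than 0.6 rad (angle between caddy's own z axis and vertical above 0.6 rad).
It fails at once if a bystander is moved by more than 30 mm (distance of any of kit_tray, jar, wash_bottle, blue_box from where it was at the start of the episode above 0.03 m).
It also fails if it takes over 72 s, if anything falls off the work surface, if the arm or the gripper's body presses on something with over 40 N, if the wrist force passes 120 N, or if a joint passes its speed limit or range.

## Robot

A 6-joint arm with a two-finger parallel gripper is mounted at the origin on the work surface. World frame = base frame: x ahead of the robot, y to its left, z up, the work surface at z = 0. Lengths are in m, angles in rad, forces in N, time in s.
With the tool pointing down it reaches from about 0.3 to 0.875 m from the base axis. Payload 6.4 kg.
Tool frame: the origin (TCP) lies at the very end of the fingers, on their centre line; the grasp point (between the pads) lies 19 mm behind it; z points along the fingers, y is the direction in which the jaws open and shut (so a half turn about z gives the same grasp; the last joint's range is limited). The gripper opens to 88 mm and grips with 3 to 60 N. Pads are 18 mm wide; open, the fingers measure 123 mm over their backs; the gripper's body (75 mm by 187 mm) begins 45 mm behind the grasp point.
Start: joints at [0.966, 0.181, 1.607, -0, 1.354, -0.206], TCP at [0.223, 0.53, 0.239] pointing down, gripper open.
Joint ranges: [-2.99, 2.99], [-0.89, 2.07], [0.3, 2.58], [-1.14, 4.28], [0, 2.63], [-3.12, 3.12]. Speed limits (rad/s): [2.57, 2.57, 3.01, 3.14, 3.14, 3.14].

## Interface

Orientations are given as a 3x3 rotation matrix whose columns are the frame's x, y, z axes.
In Python, from plant import ctrl, imaging, job gives the robot as it stands. Calls block until the motion is done:
- ctrl.move_ptp(position, orientation): joint-space move of the TCP to a pose.
- ctrl.move_l(position, v=0.15, orientation=None, until_force=None): straight line of the TCP; orientation=None keeps the orientation; v is the mean speed in m/s. With until_force (N) it stops when the force on the tool has changed by that much, and returns True; else False.
- ctrl.move_joints(angles): joint-space move.
- ctrl.set_gripper(opening): finger opening in m; the grip force is fixed at half the most; returns when the fingers have stopped.
- ctrl.hold(seconds).
- ctrl.solve_ik(position, orientation): joint angles nearest the present ones, or None.
- imaging.get_image(name): name is "scene" or "top" or "wrist"; returns a dict with "pixels" (480x640x3 uint8, red, green, blue), "range_z" (480x640 float32, m along the optical axis (not along the pixel's ray), 0 where there is no reading), "vfov" (degrees; the focal length in pixels is half the picture's height over the tangent of half this angle, whatever the lens; pixels are square), "cx", "cy" (the principal point, pixels), "dist_coeffs" ([k1, k2, p1, p2, k3] as OpenCV has them; the pictures are not rectified), "view" (4x4, takes a point from world to camera coordinates); the wrist camera has in their place "tool_from_camera" (4x4, takes a point from camera to tool coordinates, whose origin is the TCP and whose axes are the flange's). Camera axes: x right, y up, looking along -z (the intrinsics and any distortion apply to the point x, -y, -z); pixel columns grow to the right and rows downward; lengths in m; the calibration is good to about 2 mm. A picture is of the moment at which its call begins: read the wrist's pose just before it.
A pose or a line that the arm cannot do raises ctrl.IKError and nothing moves.
- job.hand_in(): hands the job in, once; it reports no verdict.
Readings, each from a call of its own:
- ctrl.read_t(): time.
- ctrl.read_joint_positions(): joint angles.
- ctrl.read_joint_vel(): joint speeds.
- ctrl.read_joint_efforts(): joint torques, N m.
- ctrl.read_tcp_pos(): TCP position.
- ctrl.read_tcp_rot(): TCP orientation.
- ctrl.read_force(): force on the tool from outside, world axes, zero at the start.
- ctrl.read_wrist_torque(): the same for the moment, N m.
- ctrl.read_opening(): finger opening in m.
Only numpy, scipy, OpenCV 4.12 (cv2) and the standard library are available. Lean on these libraries where they do the work, as an engineer would, in place of code of your own. Each camera call takes 0.05 s, during which the arm holds its last target.

## Working session

There is one attempt and no reset: what is moved stays moved. The work goes in short steps, each a Python script; the robot and the scene stay as the last script left them, time stands still between calls to the robot, and variables do not carry over. Pictures are saved under pics/ and viewed, and the job is handed in when it is done.

```bash
ls; mkdir -p pics; python3 - <<'E'
from plant import ctrl, imaging, job
import cv2, numpy as np
print(ctrl.read_t(), ctrl.read_tcp_pos())
for n in ["scene","top","wrist"]:
    d=imaging.get_image(n)
    cv2.imwrite(f"pics/{n}0.png",d["pixels"][:,:,::-1])
    np.savez(f"{n}0.npz",**d)
    print(n,d["vfov"],d["cx"],d["cy"],d["dist_coeffs"],d.get("view",d.get("tool_from_camera")))
E
```

```text
pics
0.0 [0.22297216 0.52943011 0.23781775]
scene 47.46846816950989 310.69522759957414 246.53813088211714 [-0.12927881  0.          0.          0.          0.        ] [[ 0.54626947  0.83732461 -0.02184433 -0.22190699]
 [-0.44106985  0.30972839  0.84233349  0.10958901]
 [ 0.71207237 -0.45050619  0.5385138  -1.84233246]
 [ 0.          0.          0.          1.        ]]
top 55.854284633088966 319.18430305112366 240.26567147309564 [-0.07869777  0.          0.          0.          0.        ] [[-0.07804528 -0.99694846 -0.00164485 -0.04701914]
 [ 0.97300938 -0.07653042  0.21770588 -0.57670103]
 [-0.21716742  0.01539046  0.97601303 -1.10592467]
 [ 0.          0.          0.          1.        ]]
wrist 62.290490962132026 318.5242175964173 245.09543901057054 [-0.08176925  0.          0.          0.          0.        ] [[-8.73464271e-04  9.53498102e-01  3.01397755e-01  7.89457349e-02]
 [ 9.99999265e-01  5.79466939e-04  1.06484869e-03  5.21620753e-04]
 [ 8.40681166e-04  3.01398463e-01 -9.53497907e-01 -1.46246253e-01]
 [ 0.00000000e+00  0.00000000e+00  0.00000000e+00  1.00000000e+00]]
```

View pics/scene0.png

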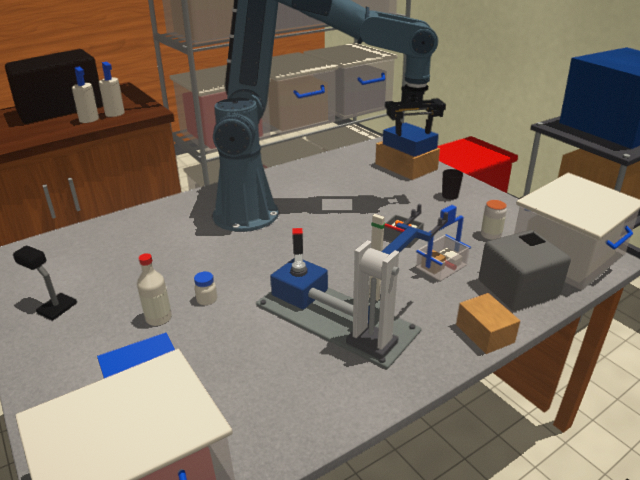

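View pics/top0.png

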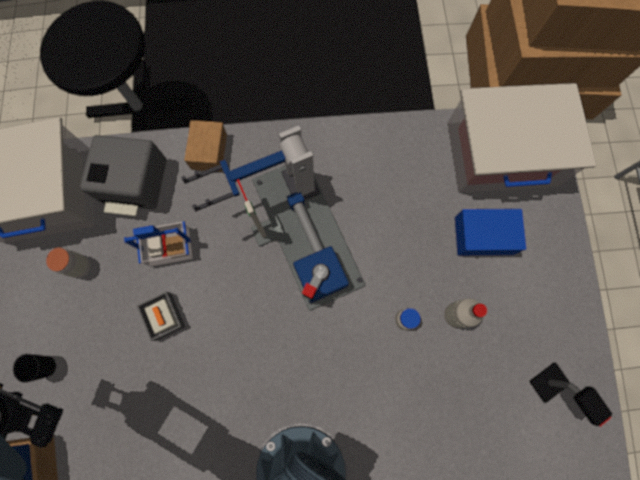

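View pics/wrist0.png

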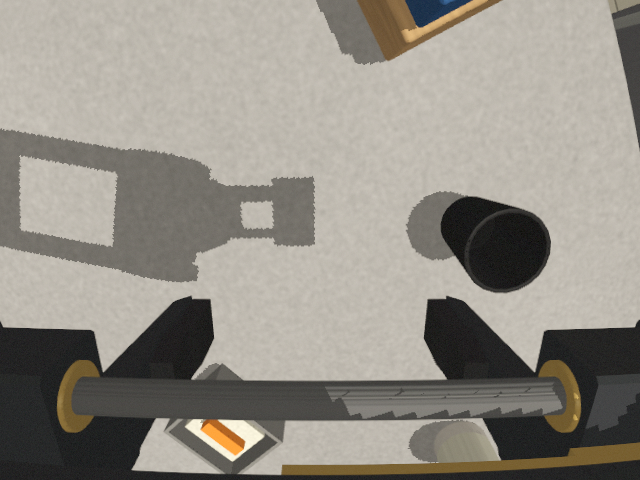

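The scene view shows the stand in the middle with the caddy beside it at about (440,250). The top view has the caddy at (163,243), the hook tips at (185-205,180-205), the pivot at (293,145) and the crank handle's red top at (310,290). Next I'll write helpers and measure these.

```bash
cat > h.py <<'E'
import numpy as np, cv2
def K(d):
    f=240/np.tan(np.radians(float(d["vfov"]))/2); return np.array([[f,0,float(d["cx"])],[0,f,float(d["cy"])],[0,0,1]])
def c2w(d,R=None,p=None):
    if "view" in d: return np.linalg.inv(d["view"])
    T=np.eye(4);T[:3,:3]=R;T[:3,3]=p; return T@d["tool_from_camera"]
def rays(d,uv,T):
    n=cv2.undistortPoints(np.asarray(uv,float).reshape(-1,1,2),K(d),np.asarray(d["dist_coeffs"],float)).reshape(-1,2)
    c=np.c_[n[:,0],-n[:,1],-np.ones(len(n))]
    return T[:3,3], c@T[:3,:3].T   # unit optical depth
def onplane(d,uv,z,T=None):
    T=c2w(d) if T is None else T
    o,r=rays(d,uv,T); return o+r*((z-o[2])/r[:,2])[:,None]
def depthpts(d,mask,T=None):
    T=c2w(d) if T is None else T
    v,u=np.nonzero(mask&(d["range_z"]>0)); 
    o,r=rays(d,np.c_[u,v],T); return o+r*d["range_z"][v,u][:,None]
def proj(d,P,T=None):
    T=c2w(d) if T is None else T
    V=np.linalg.inv(T); P=np.atleast_2d(P); c=P@V[:3,:3].T+V[:3,3]
    q=np.c_[c[:,0],-c[:,1],-c[:,2]]
    return cv2.projectPoints(q,np.zeros(3),np.zeros(3),K(d),np.asarray(d["dist_coeffs"],float))[0].reshape(-1,2)
def masks(d):
    h=cv2.cvtColor(d["pixels"],cv2.COLOR_RGB2HSV).astype(int);H,S,V=h[...,0],h[...,1],h[...,2]
    return dict(blue=(H>100)&(H<130)&(S>140)&(V>35), red=((H<8)|(H>172))&(S>150)&(V>80), green=(H>40)&(H<85)&(S>80))
E
python3 - <<'E'
import numpy as np,cv2
from h import *
for n,(x,y,w,h) in dict(top=(100,110,280,210),scene=(230,190,260,190)).items():
    im=cv2.imread(f"pics/{n}0.png")[y:y+h,x:x+w]
    cv2.imwrite(f"pics/{n}0z.png",cv2.resize(im,None,fx=2.85,fy=2.85,interpolation=cv2.INTER_CUBIC))
    d=dict(np.load(f"{n}0.npz")); m=masks(d)
    for c in m:
        k,lab,st,_=cv2.connectedComponentsWithStats(m[c].astype(np.uint8))
        for i in range(1,k):
            if st[i,4]>15:
                P=depthpts(d,lab==i)
                if len(P)<5: continue
                md=np.median(P,0)
                if md[0]<1.2 and md[2]>-.02 and abs(md[1])<.8: print(n,c,st[i],md.round(3),P.min(0).round(3),P.max(0).round(3))
E
```

```text
top blue [221 152  64  43 714] [0.71  0.055 0.248] [ 0.65  -0.024  0.239] [0.744 0.118 0.255]
top blue [504 173  47  14 228] [ 0.67  -0.637  0.119] [ 0.663 -0.715  0.074] [ 0.69  -0.575  0.13 ]
top blue [288 193  16  14 132] [ 0.686 -0.036  0.071] [ 0.669 -0.059  0.049] [ 0.701 -0.018  0.075]
top blue [ 456  209   70   46 2970] [ 0.556 -0.534  0.081] [ 0.501 -0.625  0.011] [ 0.619 -0.46   0.088]
top blue [  0 220  45  18 216] [0.641 0.659 0.125] [0.63  0.602 0.115] [0.664 0.722 0.134]
top blue [125 223  65  31 431] [0.597 0.311 0.16 ] [0.564 0.249 0.042] [0.646 0.385 0.196]
top blue [ 294  247   54   54 1276] [ 0.489 -0.101  0.08 ] [ 0.418 -0.153  0.058] [ 0.549 -0.024  0.089]
top blue [401 309  19  19 288] [ 0.354 -0.3    0.076] [ 0.332 -0.335 -0.002] [ 0.377 -0.277  0.082]
top blue [ 21 449   6   9  17] [0.104 0.643 0.12 ] [0.095 0.641 0.105] [0.11  0.644 0.126]
top blue [ 24 454   6   8  18] [0.09  0.64  0.111] [0.082 0.639 0.096] [0.101 0.645 0.12 ]
top blue [ 25 470   6  10  24] [0.049 0.637 0.109] [0.04  0.633 0.097] [0.062 0.64  0.117]
top red [237 179  10  21  27] [0.666 0.07
[... 1216 characters left out ...]
086]
scene blue [194 272  19  14 218] [ 0.365 -0.303  0.074] [ 0.334 -0.325  0.062] [ 0.389 -0.278  0.079]
scene blue [  97  333   77   45 1558] [ 0.547 -0.549  0.08 ] [ 0.419 -0.625  0.   ] [ 0.584 -0.463  0.086]
scene blue [179 470   8  10  60] [ 0.918 -0.581  0.123] [ 0.911 -0.587  0.115] [ 0.926 -0.575  0.128]
scene red [384 224  20   8  62] [0.66  0.073 0.242] [0.636 0.064 0.235] [0.687 0.084 0.246]
scene red [293 228  10   7  58] [ 0.436 -0.058  0.169] [ 0.201 -0.073 -0.003] [0.453 0.1   0.173]
scene red [139 254  13  11 118] [ 0.365 -0.44   0.188] [ 0.342 -0.452  0.175] [ 0.375 -0.424  0.193]
scene green [372 223  13   6  43] [0.625 0.054 0.235] [0.39  0.049 0.042] [0.635 0.28  0.244]
```

View pics/top0z.png

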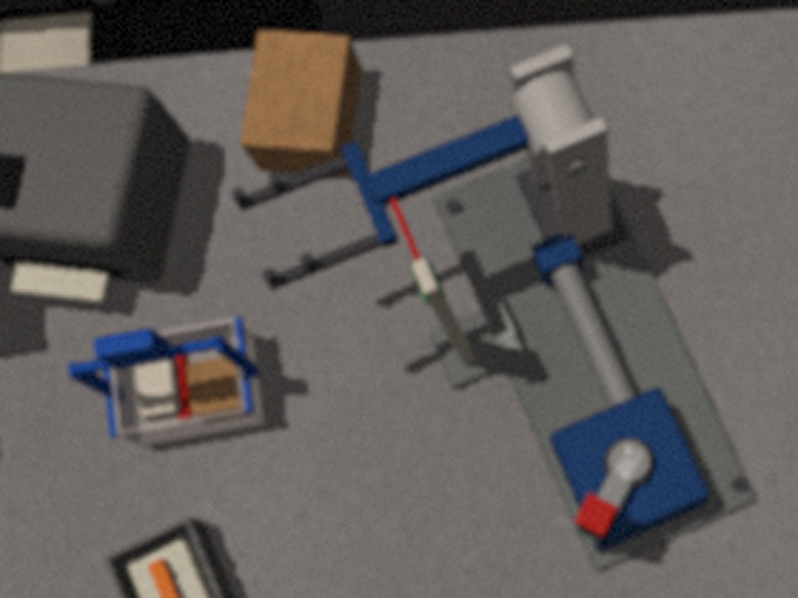

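View pics/scene0z.png

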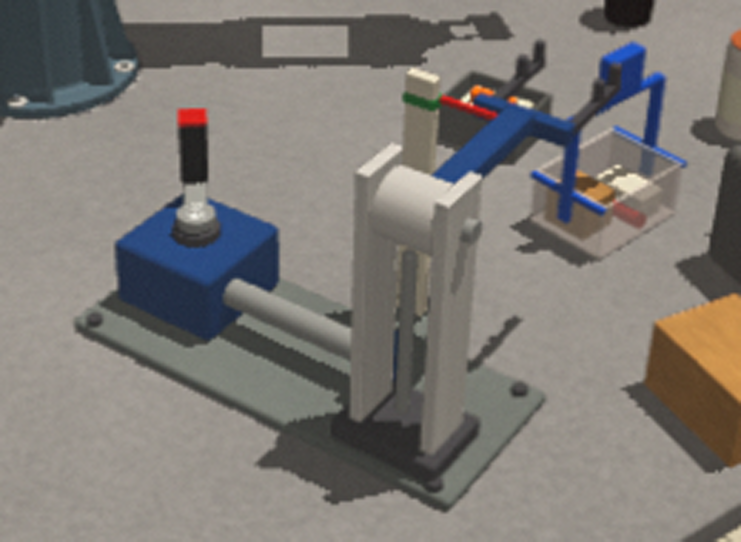

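```bash
python3 - <<'E'
import numpy as np,cv2
from h import *
dt=dict(np.load("top0.npz")); ds=dict(np.load("scene0.npz"))
def rect(P): 
    r=cv2.minAreaRect(P[:,:2].astype(np.float32)); return np.round(r[0],4),np.round(r[1],4),round(r[2],1)
for n,d in (("top",dt),("scene",ds)):
    m=masks(d); 
    full=np.zeros((480,640),bool);full[:]=True
    # gearbox
    box=np.zeros((480,640),bool)
    P=depthpts(d,m["blue"]); 
    g=P[(abs(P[:,2]-.08)<.006)&(abs(P[:,0]-.49)<.09)&(abs(P[:,1]+.1)<.09)]; print(n,"gear",rect(g))
    a=P[(abs(P[:,2]-.248)<.02)&(abs(P[:,0]-.7)<.08)&(P[:,1]<.13)&(P[:,1]>-.03)]; print("arm n",len(a),rect(a),a[:,2].min(),a[:,2].max())
    q=P[(P[:,2]>.186)&(P[:,2]<.2)&(abs(P[:,0]-.6)<.06)&(abs(P[:,1]-.32)<.08)]; print("grip top",len(q),rect(q),np.median(q[:,2]))
    r=depthpts(d,m["red"]); t=r[(r[:,2]>.16)&(r[:,2]<.18)&(abs(r[:,1]+.06)<.04)]; print("handle",len(t),rect(t),np.median(t[:,2]))
    p=r[(abs(r[:,2]-.243)<.015)&(abs(r[:,0]-.66)<.05)]; 
    if len(p): print("pointer",rect(p),[p[p[:,0].argmin()],p[p[:,0].argmax()]])
    A=depthpts(d,full); w=A[(A[:,2]>.215)&(A[:,2]<.28)&(A[:,0]>.55)&(A[:,0]<.8)&(A[:,1]>.1)&(A[:,1]<.25)]
    print("prongs",len(w)); 
    if len(w): print(w.min(0),w.max(0)); c=np.cov(w[:,:2].T);print(rect(w))
    b=A[(A[:,2]>.27)&(A[:,0]>.6)&(A[:,0]<.85)&(A[:,1]<.1)&(A[:,1]>-.2)&(A[:,2]<.3)]; 
    if len(b):print("column",rect(b),np.median(b[:,2]))
    ca=A[(A[:,2]>.01)&(A[:,2]<.2)&(abs(A[:,0]-.59)<.1)&(abs(A[:,1]-.32)<.1)]; print("caddy all",rect(ca))
    y=A[(A[:,2]>.02)&(A[:,2]<.2)&(A[:,0]>.65)&(A[:,0]<.95)&(A[:,1]>.12)&(A[:,1]<.5)]; 
    h,xe,ye=np.histogram2d(y[:,0],y[:,1],bins=[np.arange(.65,.96,.03),np.arange(.12,.51,.03)]); print(h.astype(int))
    print("maxz",y[:,2].max())
E
```

```text
top gear (array([ 0.483 , -0.0891]), array([0.1077, 0.1055]), 19.7)
arm n 708 (array([0.7139, 0.0431]), array([0.0866, 0.136 ]), 20.5) 0.23921359075078297 0.25525866799236885
grip top 143 (array([0.599 , 0.3172]), array([0.0176, 0.0466]), 4.8) 0.19101464423146464
handle 127 (array([ 0.4321, -0.0576]), array([0.0256, 0.0252]), 58.1) 0.16900688086217364
pointer (array([0.6622, 0.0755]), array([0.0516, 0.0038]), 19.7) [array([0.63820635, 0.06615942, 0.24251368]), array([0.68716385, 0.08243372, 0.2419161 ])]
prongs 590
[0.62193636 0.10001732 0.22790817] [0.73605904 0.20784737 0.25990887]
(array([0.6791, 0.1469]), array([0.0854, 0.1075]), 19.8)
column (array([ 0.7477, -0.0539]), array([0.0813, 0.0504]), 19.8) 0.27278257547117346
caddy all (array([0.6251, 0.3319]), array([0.1467, 0.1591]), 6.2)
[[  0   0   0   0   3   2   0   0   0   0   0   0   0]
 [  0   0   0   0   0   0   0  44  70  83  74  45   4]
 [  0   0   0   0   0   0   0 264 183 225 214 206  92]
 [  0   0   0   0   0   0   0 267 123 122 129 130  86]
 [  0   0   0   0   0   0   0 295 126 122 123 126  69]
 [  0  82 139 128  58   0
[... 948 characters left out ...]
.0536]), array([0.0827, 0.0521]), 20.9) 0.27186757174385495
caddy all (array([0.6034, 0.3179]), array([0.0964, 0.1425]), 6.5)
[[  0   0   0   0  33  43  10   0   0   0   0   0   0]
 [  0   0   0   0   0   0   0   4   0   0   0   0   0]
 [  0   0   0   0   0   0   0 263  53  35  24   7   4]
 [  0   0   0   0   0   0   0 311  61  70  73  55  26]
 [  0   0   0   0   0   0   1 363  75  71  76  65  33]
 [  0 143  56  46  14   0 103 276  75  71  77  74  32]
 [  0 210  96  94  38   0 370  96  74  82  71  73  17]
 [  0 226 102  98  26   0  69 336 330 344 333 153  11]
 [ 17 254 105 101   9   0   0   0   0   0   5 171  20]
 [ 15 186 189 180   2   0   0   0   0   0   0   0   0]]
maxz 0.1382528273148138
```

```bash
cat >> h.py <<'E'
def Rdown(a):  # tool down, jaw (tool y) along world angle a
    y=np.array([np.cos(a),np.sin(a),0]); z=np.array([0,0,-1.]); return np.c_[np.cross(y,z),y,z]
E
python3 - <<'E'
from plant import ctrl
from h import *
for nm,p,a0 in (("caddy",(.602,.3165,.3),6),("hook",(.667,.177,.3),-70.3),("mouth",(.638,.257,.33),-70.3)):
    for s in (0,180):
        q=ctrl.solve_ik(np.array(p),Rdown(np.radians(a0+s))); print(nm,s,None if q is None else np.round(q,2))
for a in range(0,360,30):
    ps=np.array([.486,-.089,.117])+.06*np.array([np.cos(np.radians(a)),np.sin(np.radians(a)),0])
    print(a,[ (None if (q:=ctrl.solve_ik(ps,Rdown(np.radians(a+90+s)))) is None else np.round(q[[0,5]],2)) for s in (0,180)])
E
```

```text
caddy 0 [ 0.31  0.37  1.24 -0.    1.52  0.21]
caddy 180 [ 0.31  0.37  1.24 -0.    1.52 -2.94]
hook 0 [ 0.09  0.4   1.21 -0.    1.53  1.31]
hook 180 [ 0.09  0.4   1.21 -0.    1.53 -1.83]
mouth 0 [ 0.21  0.38  1.18 -0.    1.58  1.44]
mouth 180 [ 0.21  0.38  1.18 -0.    1.58 -1.7 ]
0 [array([-0.38, -1.95]), array([-0.38,  1.19])]
30 [array([-0.33, -2.42]), array([-0.33,  0.72])]
60 [array([-0.3 , -2.92]), array([-0.3 ,  0.22])]
90 [array([-0.3 ,  2.84]), array([-0.3, -0.3])]
120 [array([-0.34,  2.28]), array([-0.34, -0.87])]
150 [array([-0.41,  1.69]), array([-0.41, -1.45])]
180 [array([-0.48,  1.09]), array([-0.48, -2.05])]
210 [array([-0.53,  0.51]), array([-0.53, -2.63])]
240 [array([-0.55, -0.03]), array([-0.55,  3.12])]
270 [array([-0.53, -0.53]), array([-0.53,  2.61])]
300 [array([-0.49, -1.01]), array([-0.49,  2.13])]
330 [array([-0.43, -1.48]), array([-0.43,  1.66])]
```

```bash
cat > snap.py <<'E'
from plant import ctrl,imaging
import numpy as np,cv2
def snap(cam,name):
    p=ctrl.read_tcp_pos();R=ctrl.read_tcp_rot()
    d=imaging.get_image(cam); d=dict(d); d["R"]=R;d["p"]=p
    np.savez(name+".npz",**d); cv2.imwrite(f"pics/{name}.png",d["pixels"][:,:,::-1]); return d
E
python3 - <<'E'
from snap import *; from h import *
print(ctrl.read_force())
ctrl.move_ptp(np.array([.667,.177,.38]),Rdown(np.radians(-70.3)))
print(ctrl.read_t(),ctrl.read_tcp_pos()); snap("wrist","w_hook")
ctrl.move_ptp(np.array([.602,.3165,.31]),Rdown(np.radians(6)))
print(ctrl.read_t(),ctrl.read_tcp_pos()); snap("wrist","w_cad"); print(ctrl.read_force())
E
```

```text
[-0.03227875 -0.549084    1.04469339]
2.25 [0.66655585 0.17795843 0.37980694]
3.3333 [0.60213345 0.31655929 0.31038049]
[-0.1477991  -0.05977444 -0.90208344]
```

View pics/w_hook.png

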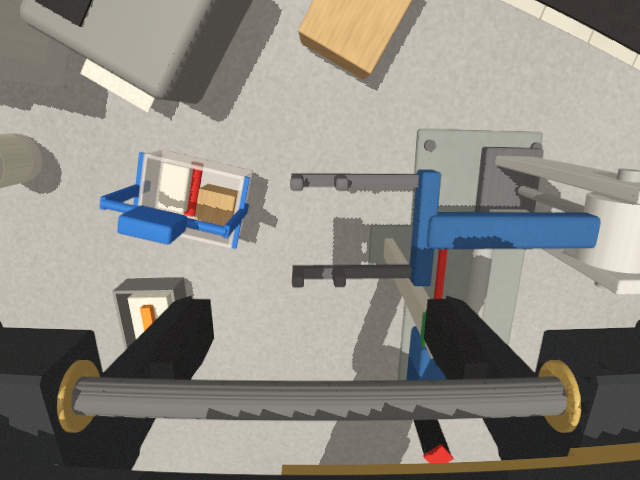

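View pics/w_cad.png

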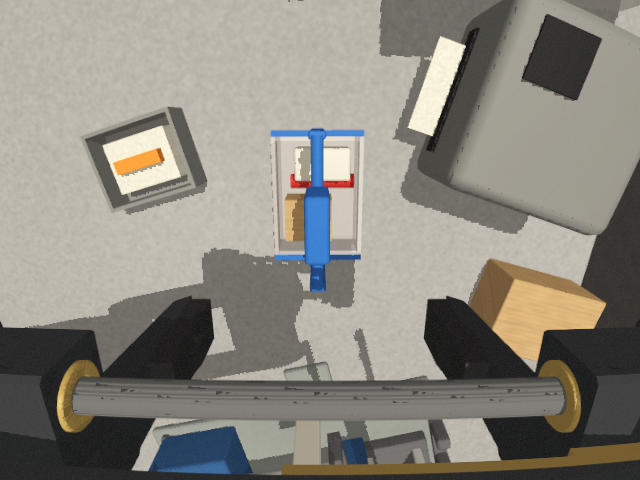

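The wrist hook view shows the two prongs with lips at (297,182) and (298,276) and stops at (342,183) and (340,275). The wrist caddy view shows the blue grip block at (317,226), lined up with the jaws.

```bash
python3 - <<'E'
import numpy as np,cv2
from h import *
def rect(P): 
    r=cv2.minAreaRect(P[:,:2].astype(np.float32)); return np.round(r[0],4),np.round(r[1],4),round(r[2],1)
d=dict(np.load("w_cad.npz")); T=c2w(d,d["R"],d["p"])
P=depthpts(d,masks(d)["blue"],T); P=P[(abs(P[:,0]-.6)<.1)&(abs(P[:,1]-.32)<.1)]
q=P[(P[:,2]>.183)&(P[:,2]<.2)]; print("grip top",len(q),rect(q),np.median(q[:,2]))
b=P[(P[:,2]>.13)&(P[:,2]<.15)]; print("bar",rect(b),np.percentile(b[:,2],[5,50,95]))
rm=P[(P[:,2]>.04)&(P[:,2]<.075)]; print("rim",rect(rm))
d=dict(np.load("w_hook.npz")); T=c2w(d,d["R"],d["p"])
print("lips/stops on depth")
full=np.zeros((480,640),bool); full[160:300,280:440]=1
A=depthpts(d,full,T); w=A[(A[:,2]>.2)&(A[:,2]<.28)]
a=np.radians(-70.3)
for yaw in (-70.3,):
    a=np.radians(yaw); X=np.array([np.cos(a),np.sin(a)]);Y=np.array([-X[1],X[0]])
    L=np.c_[w[:,:2]@X,w[:,:2]@Y,w[:,2]]
    for lo,hi in ((.09,.2),):pass
    ys=L[:,1]; print(len(L),L.min(0),L.max(0))
    mid=np.median(ys)
    m=(L[:,0]<L[:,0].min()+.1)
    l=L[m]; c=(l[:,1].min()+l[:,1].max())/2
    for s in (-1,1):
        k=l[(l[:,1]-c)*s>0]; print(s,"ycentre",(k[:,1].min()+k[:,1].max())/2, k[:,1].max()-k[:,1].min())
        h0=k[:,0].min()
        for i in range(25):
            z=k[(k[:,0]>=h0+i*.004)&(k[:,0]<h0+i*.004+.004)]
            if len(z): print(round(h0+i*.004+.002,4),len(z),z[:,1].mean().round(4),np.percentile(z[:,2],[10,50,90]).round(4))
bl=depthpts(d,masks(d)["blue"],T); bl=bl[(bl[:,2]>.23)&(bl[:,2]<.27)]; print("blue arm",rect(bl),bl[:,2].min(),bl[:,2].max())
L=np.c_[bl[:,:2]@X,bl[:,:2]@Y,bl[:,2]]; print(L.min(0),L.max(0))
k=L[L[:,0]>L[:,0].min()+.03]; print("beam y",k[:,1].min(),k[:,1].max(), np.polyfit(k[:,0],k[:,2],1), np.polyfit(k[:,0],k[:,1],1))
E
```

```text
grip top 1737 (array([0.5998, 0.3211]), array([0.0174, 0.0492]), 6.2) 0.19121129125500752
bar (array([0.6002, 0.3216]), array([0.0155, 0.1331]), 6.5) [0.14110763 0.14438503 0.14607201]
rim (array([0.5998, 0.3199]), array([0.0885, 0.1313]), 5.9)
lips/stops on depth
6741 [0.03570572 0.61185091 0.20063865] [0.15540266 0.7314323  0.25928534]
-1 ycentre 0.6660994497626715 0.043493465459456426
0.0377 101 0.6541 [0.2353 0.2519 0.2578]
0.0417 128 0.6538 [0.2365 0.2557 0.2578]
0.0457 98 0.6528 [0.2353 0.2396 0.2564]
0.0497 75 0.6523 [0.2338 0.2389 0.2399]
0.0537 75 0.6523 [0.2335 0.2388 0.2397]
0.0577 75 0.6522 [0.2339 0.2387 0.2396]
0.0617 82 0.6523 [0.2345 0.2386 0.2395]
0.0657 86 0.6523 [0.2338 0.2387 0.2493]
0.0697 126 0.6535 [0.2357 0.2544 0.2567]
0.0737 115 0.6536 [0.2362 0.2536 0.2567]
0.0777 74 0.6527 [0.2317 0.2381 0.2545]
0.0817 70 0.6524 [0.2326 0.2379 0.2392]
0.0857 71 0.6523 [0.2336 0.2377 0.2387]
0.0897 71 0.6523 [0.2329 0.2373 0.2385]
0.0937 71 0.6522 [0.2326 0.2373 0.2383]
0.0977 70 0.6523 [0.2336 0.2373 0.2385]
0.1017 73 0.6521 [0.2328 0.2372 0.2383]
0.1057 70 0.652 [0.2326 0
[... 915 characters left out ...]
7233 [0.2365 0.2375 0.2384]
0.0983 77 0.7234 [0.2364 0.2375 0.2384]
0.1023 76 0.7233 [0.236  0.2371 0.238 ]
0.1063 75 0.7235 [0.2358 0.2369 0.2381]
0.1103 77 0.7232 [0.2359 0.2369 0.2379]
0.1143 72 0.7235 [0.2358 0.237  0.2377]
0.1183 77 0.7234 [0.2355 0.2366 0.2375]
0.1223 75 0.7232 [0.2356 0.2366 0.2372]
0.1263 79 0.7222 [0.2333 0.2363 0.2373]
0.1303 582 0.7102 [0.2344 0.2442 0.2466]
0.1343 292 0.7109 [0.245  0.246  0.2469]
blue arm (array([0.7155, 0.0446]), array([0.0871, 0.1416]), 20.5) 0.2307647734754657 0.2526458049883463
[0.12819111 0.6442853  0.23076477] [0.2699689  0.73139079 0.2526458 ]
beam y 0.6748186856358928 0.7003073023997721 [-0.03430117  0.25479979] [-0.01014654  0.69134971]
```

```bash
python3 - <<'E'
from snap import *; from h import *
R=Rdown(np.radians(6.2)); g=np.array([.5999,.3209,0])
f0=ctrl.read_force()
ctrl.move_l(g+[0,0,.153],v=.12,orientation=R)
print(ctrl.read_tcp_pos(),ctrl.read_force())
ctrl.set_gripper(0.0); print("open",ctrl.read_opening(),ctrl.read_force())
ctrl.move_l(g+[0,0,.203],v=.08); ctrl.hold(.3)
print(ctrl.read_opening(),[ctrl.read_force().round(2) for _ in range(3)],ctrl.read_wrist_torque())
ctrl.move_l(g+[0,0,.338],v=.15)
X=np.array([np.cos(np.radians(-70.4)),np.sin(np.radians(-70.4)),0]); H=np.array([.6672,.1785,0])
ctrl.move_ptp(H-.135*X+[0,0,.338],Rdown(np.radians(-70.4)))
ctrl.hold(.3); print(ctrl.read_t(),ctrl.read_force(),ctrl.read_tcp_pos(),ctrl.read_opening())
snap("scene","s1"); snap("top","t1"); snap("wrist","w1")
E
python3 -c "
import cv2,numpy as np
a=cv2.imread('pics/s1.png')[150:350,280:520];b=cv2.imread('pics/t1.png')[100:300,80:320]
cv2.imwrite('pics/s1t1.png',cv2.resize(np.hstack([a,b]),None,fx=1.66,fy=1.66))"
```

```text
[0.60056037 0.32108332 0.15413321] [-0.32948898  0.02881451  0.09525347]
open 0.017963800741028612 [ 1.15291829  0.70452935 -0.98995897]
0.017758000613734344 [array([ 0.02, -0.04, -6.34]), array([ 0.02, -0.04, -6.34]), array([ 0.02, -0.04, -6.34])] [-0.05700996  0.08061836 -0.00401527]
9.5167 [ 0.15024153 -0.73003323 -6.46780254] [0.62186787 0.30574539 0.3380372 ] 0.01745558100846707
```

View pics/s1t1.png

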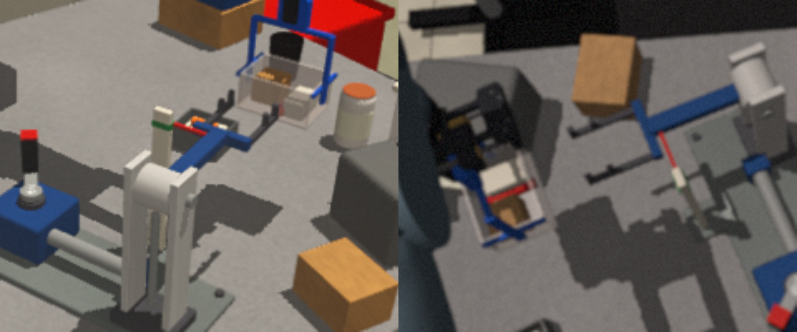

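View pics/w1.png

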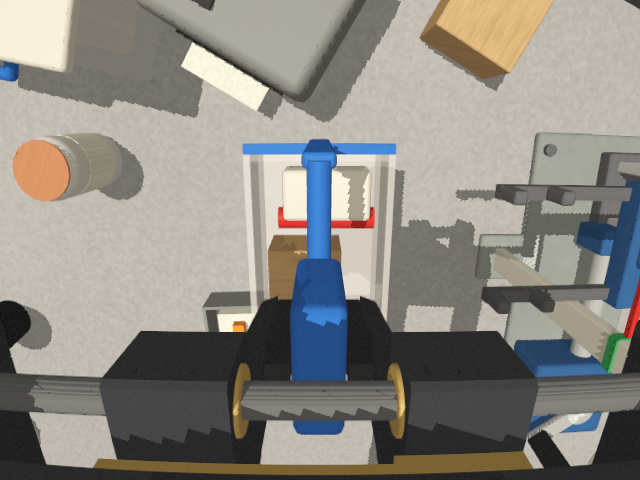

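The caddy is held upright, with the bar at (318,220) in the wrist view, and weighs about 6.2 N. I'll check the bar's position against the tool before entering the hooks.

```bash
python3 - <<'E'
import numpy as np,cv2
from h import *
d=dict(np.load("w1.npz")); T=c2w(d,d["R"],d["p"]); print(d["p"])
m=masks(d)["blue"]; k=np.zeros_like(m); k[150:255,300:338]=1
P=depthpts(d,m&k,T); a=np.radians(-70.4);X=np.array([np.cos(a),np.sin(a)]);Y=np.array([-X[1],X[0]])
L=np.c_[(P[:,:2]-d["p"][:2])@X,(P[:,:2]-d["p"][:2])@Y,P[:,2]-d["p"][2]]
for y in np.arange(.02,.075,.01):
    s=L[(L[:,1]>y)&(L[:,1]<y+.01)]
    if len(s): print(round(y,3),len(s),((s[:,0].min()+s[:,0].max())/2).round(4),np.percentile(s[:,2],95).round(4))
print(L[:,1].min(),L[:,1].max())
E
```

```text
[0.6218585  0.30574108 0.33808804]
0.02 283 -0.0009 -0.007
0.03 571 -0.0009 -0.0069
0.04 589 -0.0009 -0.0068
0.05 615 -0.0008 -0.0068
0.06 619 -0.0008 -0.0074
0.02405418301891459 0.0663862222137146
```

```bash
cat > geo.py <<'E'
import numpy as np
a=np.radians(-70.4);X=np.array([np.cos(a),np.sin(a),0]);Z=np.array([0,0,1.])
H=np.array([.6672,.1785,0]); PIV=H+.24*np.cos(.034)*X+.235*Z
def hook(th): return PIV+.24*(-np.cos(th)*X+np.sin(th)*Z)
E
python3 - <<'E'
from snap import *; from h import *; from geo import *
off=np.array([0,0,.012])+.0009*X
ctrl.move_l(H-.135*X+.297*Z,v=.1)
ctrl.move_l(H+.0009*X+.297*Z,v=.08,until_force=8)
print(ctrl.read_t(),ctrl.read_force(),ctrl.read_tcp_pos()-H)
for th in (.034+.02,.034,.01,-.02):
    ctrl.move_l(hook(th)+off,v=.04); print(th,ctrl.read_force().round(2),(ctrl.read_tcp_pos()-hook(th)-off).round(4))
snap("scene","s2"); snap("wrist","w2"); print(ctrl.read_t())
E
python3 -c "
import cv2,numpy as np
a=cv2.imread('pics/s2.png')[150:350,280:520]
cv2.imwrite('pics/s2z.png',cv2.resize(a,None,fx=3,fy=3))"
```

```text
12.075 [ 0.8994357   0.64106237 -6.78214436] [ 1.10057864e-04 -3.27125653e-04  2.97005842e-01]
0.054000000000000006 [-0.02  0.32 -6.61] [0.0002 0.     0.0005]
0.034 [ 0.73  0.19 -6.62] [-0.0002 -0.     -0.0004]
0.01 [-0.05  0.08 -6.65] [-0.0001 -0.     -0.0005]
-0.02 [ 0.23 -0.36 -4.44] [-0.     -0.0001 -0.0004]
14.1417
```

View pics/s2z.png

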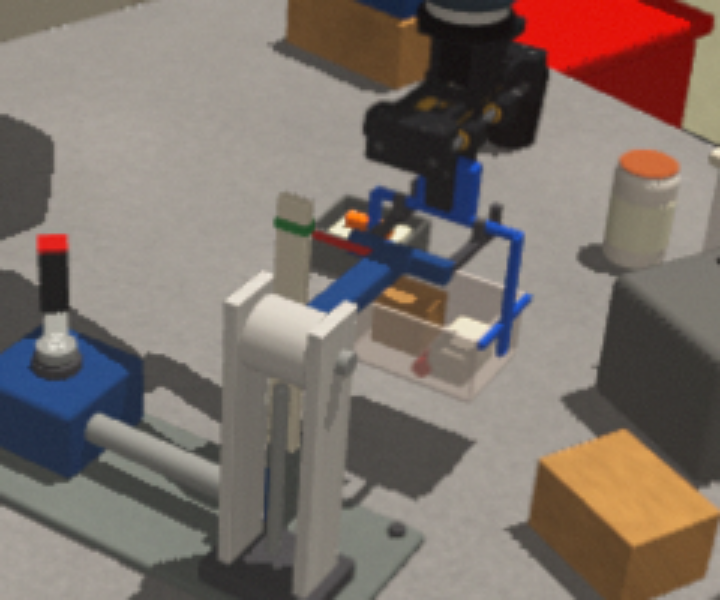

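View pics/w2.png

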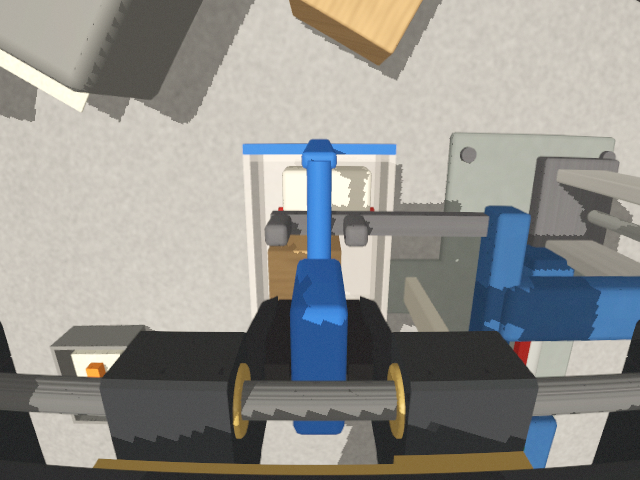

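The bar at (319,228) lies between lip (277) and stop (357), and the hook has taken about 2 N. I'll keep lowering along the arc.

```bash
python3 - <<'E'
from snap import *; from h import *; from geo import *
off=np.array([0,0,.012])+.0009*X
for th in (-.06,-.1,-.14,-.18,-.2,-.22,-.235,-.25,-.265,-.28,-.295):
    ctrl.move_l(hook(th)+off,v=.05); ctrl.hold(.1); f=ctrl.read_force(); print(th,f.round(2))
    if f[2]>-.3: break
ctrl.hold(.5); print(ctrl.read_force(),ctrl.read_t(),ctrl.read_tcp_pos()[2]-.012)
snap("scene","s3"); snap("wrist","w3")
E
python3 -c "
import cv2,numpy as np
a=cv2.imread('pics/s3.png')[150:350,280:520]
cv2.imwrite('pics/s3z.png',cv2.resize(a,None,fx=3,fy=3))"
```

```text
-0.06 [ 0.57 -0.49 -4.61]
-0.1 [ 1.13 -0.34 -2.93]
-0.14 [-0.08  0.16 -1.9 ]
-0.18 [ 1.4  -0.94 -1.05]
-0.2 [ 0.97 -0.46 -0.72]
-0.22 [ 0.74 -1.3  -0.78]
-0.235 [ 0.82 -0.41  0.6 ]
[ 0.08655416 -1.33960649  1.1235379 ] 17.4583 0.17917329349683733
```

View pics/s3z.png

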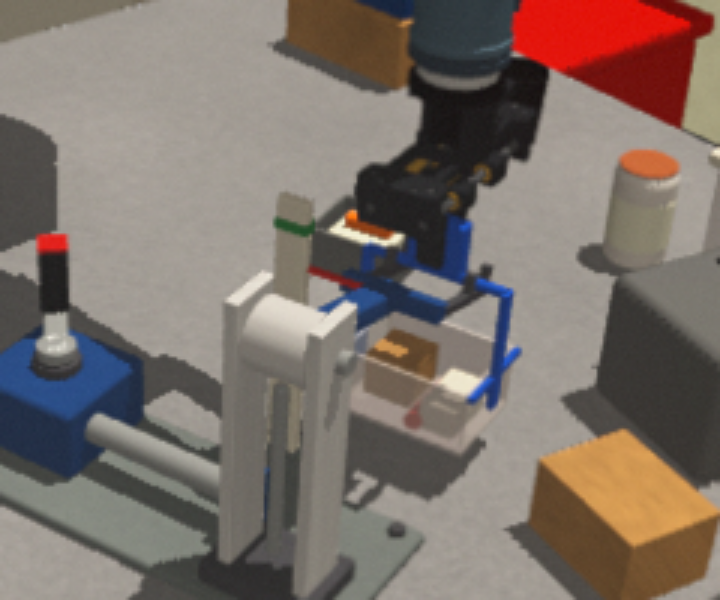

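View pics/w3.png

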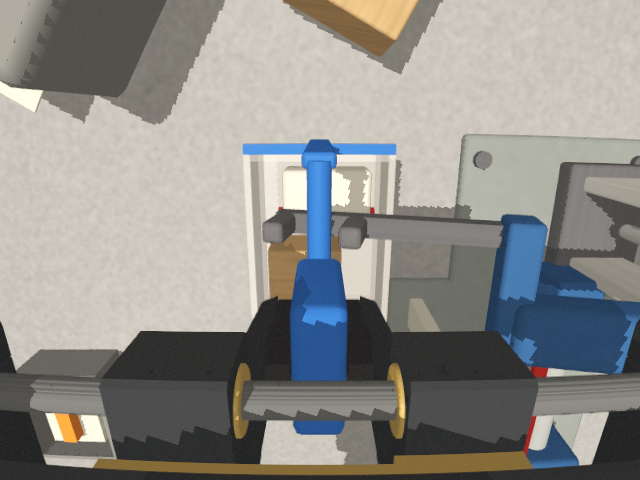

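The arm has sunk and carries the full weight (tool force about 0), with the bar still between lip and stop. Releasing now.

```bash
python3 - <<'E'
from snap import *; from h import *; from geo import *
ctrl.set_gripper(.045); print(ctrl.read_opening(),ctrl.read_force()); ctrl.hold(.4)
p=ctrl.read_tcp_pos(); ctrl.move_l(p+.06*Z,v=.08); ctrl.move_l(p+.21*Z,v=.2)
print(ctrl.read_force(),ctrl.read_t())
ctrl.move_ptp(np.array([.46,-.07,.36]),Rdown(np.radians(-32+0)))
print(ctrl.read_joint_positions(),ctrl.read_t())
snap("wrist","w4"); snap("scene","s4"); snap("top","t4")
E
python3 -c "
import cv2,numpy as np
a=cv2.imread('pics/s4.png')[150:350,280:520];b=cv2.imread('pics/t4.png')[100:300,80:320]
cv2.imwrite('pics/s4t4.png',cv2.resize(np.hstack([a,b]),None,fx=1.66,fy=1.66))"
```

```text
0.045081443513885065 [-0.03858022 -0.26348576 -0.66578646]
[-0.38393665  0.0425739  -0.35654439] 20.3333
[-4.06435732e-01 -1.50277683e-01  1.70128000e+00  2.72201484e-04
  1.59073759e+00  1.52559283e-01] 21.5583
```

View pics/s4t4.png

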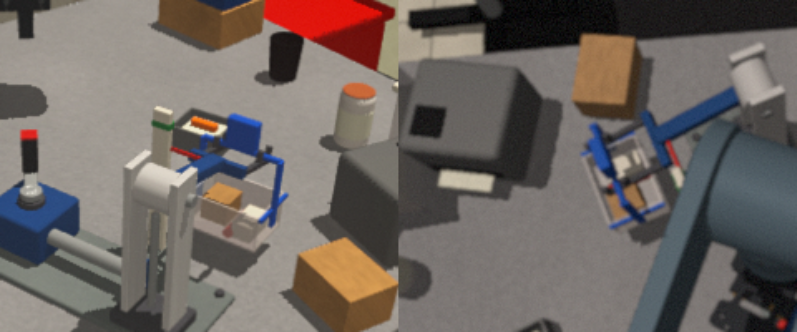

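View pics/w4.png

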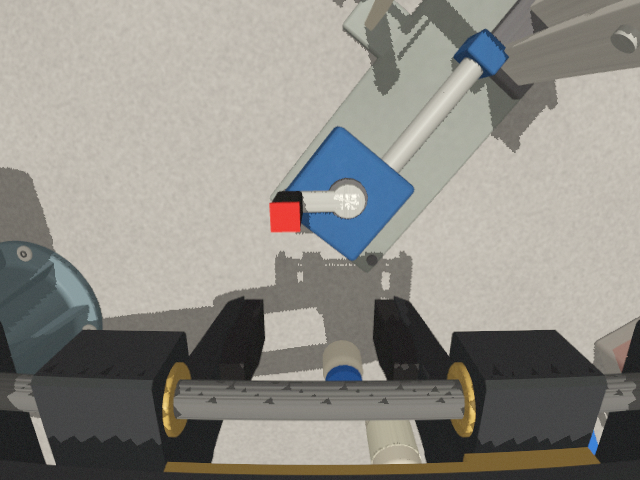

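The caddy hangs free on the sunk arm. The wrist view shows the handle's red top at (285,216), the crank hub at (347,200) and the gearbox, which I'll measure now.

```bash
python3 - <<'E'
import numpy as np,cv2
from h import *
def rect(P): 
    r=cv2.minAreaRect(P[:,:2].astype(np.float32)); return np.round(r[0],4),np.round(r[1],4),round(r[2],1)
d=dict(np.load("w4.npz")); T=c2w(d,d["R"],d["p"]); m=masks(d)
r=m["red"].copy(); r[:,:240]=0;r[300:]=0;r[:,340:]=0
P=depthpts(d,r,T); P=P[abs(P[:,2]-.168)<.006]; print("handle",rect(P),np.median(P[:,2]),len(P)); hc=np.array(rect(P)[0])
P=depthpts(d,m["blue"],T); P=P[(abs(P[:,2]-.08)<.004)&(abs(P[:,0]-.486)<.08)&(abs(P[:,1]+.09)<.08)]; print("gear",rect(P),np.median(P[:,2]),len(P)); g=np.array(rect(P)[0])
k=np.zeros_like(r);k[150:250,310:420]=1
A=depthpts(d,k,T); A=A[(A[:,2]>.1)&(A[:,2]<.13)]; print("hub/arm",rect(A),A[:,2].max(),A.min(0),A.max(0))
t=A[A[:,2]>A[:,2].max()-.004]; print("hubtop",t.mean(0))
v=hc-g; print(np.linalg.norm(v),np.degrees(np.arctan2(v[1],v[0])))
# gauge: pointer & tilt from scene
for n in ("s4","scene0"):
    ds=dict(np.load(n+".npz")); ms=masks(ds)
    for c in("red","green"):
        kk,lab,st,ce=cv2.connectedComponentsWithStats(ms[c].astype(np.uint8))
        for i in range(1,kk):
            if st[i,4]>10 and 350<ce[i][0]<430 and 180<ce[i][1]<300: print(n,c,st[i],ce[i].round(1))
E
```

```text
handle (array([ 0.433 , -0.0558]), array([0.0258, 0.0256]), 57.3) 0.16883286053229715 876
gear (array([ 0.4844, -0.086 ]), array([0.1075, 0.1081]), 19.4) 0.08032713075322645 7029
hub/arm (array([ 0.4751, -0.0817]), array([0.0352, 0.0569]), 57.6) 0.10604491468630045 [ 0.44503379 -0.10493543  0.10020929] [ 0.50195847 -0.05830711  0.10604491]
hubtop [ 0.47638728 -0.08218915  0.10344631]
0.05961543424315552 149.5636925909364
s4 red [383 239  18   7  43] [391.5 242. ]
s4 green [372 223  13   6  46] [378.3 225.5]
scene0 red [384 224  20   8  62] [393.7 227.4]
scene0 green [372 223  13   6  43] [377.8 225.5]
```

```bash
cat > crank.py <<'E'
from snap import *; from h import *
C=np.array([.485,-.087]); r=.06
def pos(phi,z=.117): return np.array([C[0]+r*np.cos(phi),C[1]+r*np.sin(phi),z])
E
python3 - <<'E'
from crank import *
phi=np.radians(148.5); J=np.radians(270)
ctrl.move_ptp(pos(phi,.25),Rdown(phi+J)); print(ctrl.read_joint_positions().round(2),ctrl.read_t())
ctrl.set_gripper(.055)
hit=ctrl.move_l(pos(phi),v=.12,until_force=8); print(hit,ctrl.read_tcp_pos())
f0=ctrl.read_force(); ctrl.set_gripper(0.); print(ctrl.read_opening(),f0,ctrl.read_force(),ctrl.read_t())
for i in range(4):
    phi-=np.radians(15); ctrl.move_l(pos(phi),v=.08,orientation=Rdown(phi+J)); f=ctrl.read_force()-f0
    u=np.array([np.cos(phi),np.sin(phi)]); print(i,"rad",round(f[:2]@u,1),"tan",round(f[:2]@[-u[1],u[0]],1),f[2].round(1),ctrl.read_t())
snap("scene","s5"); print(ctrl.read_joint_positions().round(2),ctrl.read_opening())
E
python3 -c "
import cv2,numpy as np
a=cv2.imread('pics/s5.png')[150:350,220:460]
cv2.imwrite('pics/s5z.png',cv2.resize(a,None,fx=3,fy=3))"
```

```text
[-0.4  -0.15  1.92  0.    1.37 -1.42] 23.1083
False [ 0.43435306 -0.05584975  0.11762982]
0.025600859294102295 [-0.18275849 -0.82157677  0.66168364] [-1.79823445 -1.23420131  3.06233505] 25.275
0 rad 1.3 tan 1.7 3.4 25.6833
1 rad 1.7 tan 1.2 4.7 26.0917
2 rad -0.2 tan 1.2 3.7 26.5
3 rad 1.0 tan 1.1 3.8 26.9083
[-0.3   0.14  1.93  0.    1.08 -0.28] 0.02565261537852266
```

View pics/s5z.png

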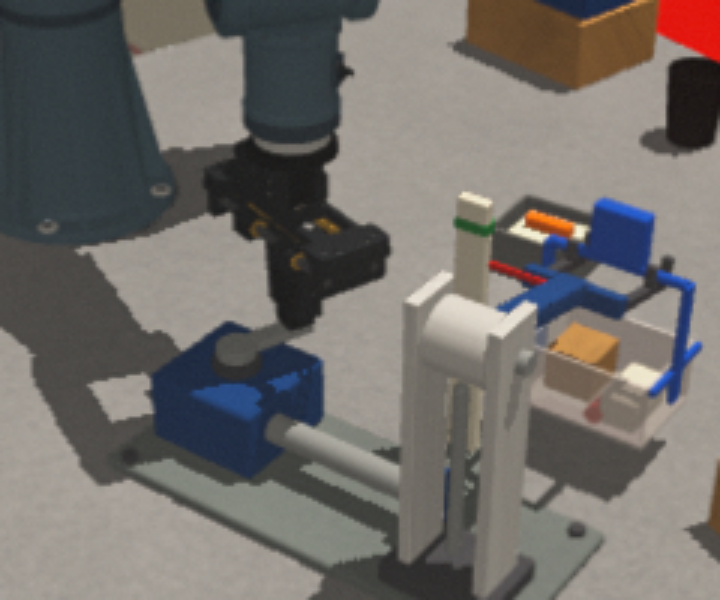

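The crank follows with low forces and the arm is rising. Continuing.

```bash
python3 - <<'E'
from crank import *
deg=88.5; J=np.radians(270)
try:
  for i in range(12):
    phi=np.radians(deg-15); ctrl.move_l(pos(phi),v=.09,orientation=Rdown(phi+J)); deg-=15
    if i%3==2:
        f=ctrl.read_force();print(deg,f.round(1),ctrl.read_t())
except ctrl.IKError as e: print("IK",e)
print(deg,ctrl.read_joint_positions().round(2),ctrl.read_opening())
ds=snap("scene","s6"); ms=masks(ds)
for c in("red","green"):
        kk,lab,st,ce=cv2.connectedComponentsWithStats(ms[c].astype(np.uint8))
        for i in range(1,kk):
            if st[i,4]>10 and 350<ce[i][0]<430 and 180<ce[i][1]<300: print(c,st[i],ce[i].round(1))
E
```

```text
43.5 [ 0.7 -0.6  4.3] 28.1833
-1.5 [ 1.3 -3.7  4.3] 29.4083
-46.5 [ 1.6 -5.9  3.5] 30.6333
-91.5 [ 0.4 -8.3  3.1] 31.8583
-91.5 [-0.53  0.18  1.88 -0.    1.08  2.63] 0.025941414036902217
red [384 233  19   8  54] [392.5 236.5]
green [372 223  13   6  46] [378.3 225.5]
```

```bash
sed -i 's/C=np.array.*; r/C=np.array([.485,-.088]); r/' crank.py; python3 - <<'E'
from crank import *
deg=-91.5; phi=np.radians(deg); J=np.radians(180)
ctrl.set_gripper(.05); p=ctrl.read_tcp_pos(); print(p-pos(phi),ctrl.read_force())
ctrl.move_l(p+[0,0,.075],v=.2)
q=ctrl.read_joint_positions(); q[5]-=1.5*np.pi; ctrl.move_joints(q)
d=snap("wrist","w7"); print(ctrl.read_t(), ctrl.read_joint_positions().round(2), ctrl.read_tcp_rot().round(2)-Rdown(phi+J).round(2))
T=c2w(d,d["R"],d["p"]); P=depthpts(d,masks(d)["red"],T); P=P[(abs(P[:,2]-.168)<.006)&(abs(P[:,0]-.485)<.1)&(abs(P[:,1]+.147)<.06)]
if len(P)>20: print(len(P),cv2.minAreaRect(P[:,:2].astype(np.float32)),pos(phi))
E
```

```text
[-0.00015425  0.00132612 -0.00021264] [-0.38712502  0.09648147  0.37849566]
36.9167 [-0.53  0.07  1.83  0.    1.24 -2.07] [[ 0.  0.  0.]
 [ 0.  0. -0.]
 [-0. -0.  0.]]
2947 ((0.48264092206954956, -0.14672666788101196), (0.02562442421913147, 0.026317192241549492), 89.21566772460938) [ 0.48342938 -0.14797944  0.117     ]
```

View pics/w7.png

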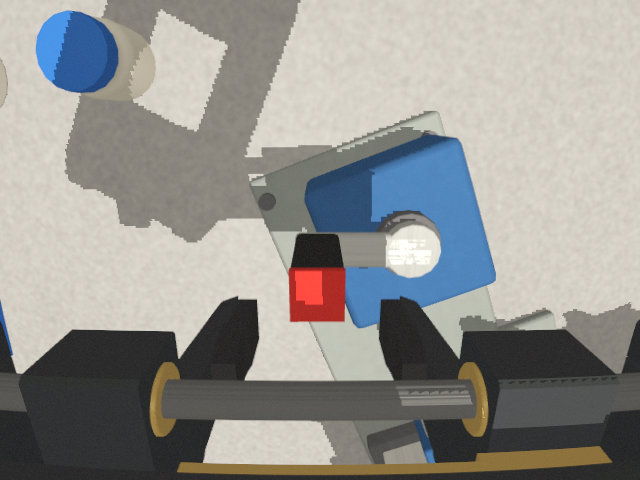

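```bash
cat > tilt.py <<'E'
from crank import *
def rd(name):
    ds=snap("scene",name); ms=masks(ds)
    for c in("red","green"):
        kk,lab,st,ce=cv2.connectedComponentsWithStats(ms[c].astype(np.uint8))
        for i in range(1,kk):
            if st[i,4]>10 and 350<ce[i][0]<430 and 180<ce[i][1]<300: print(c,st[i],ce[i].round(1))
E
python3 - <<'E'
from tilt import *
deg=-91.5; phi=np.radians(deg); J=np.radians(180)
p=np.array([.4828,-.1472,.117]); ctrl.move_l(p,v=.15,until_force=8)
ctrl.set_gripper(0.); print(ctrl.read_opening(),ctrl.read_force(),ctrl.read_t())
try:
  for i in range(18):
    phi=np.radians(deg-15); ctrl.move_l(pos(phi),v=.1,orientation=Rdown(phi+J)); deg-=15
    if i%4==3:
        f=ctrl.read_force();u=np.array([np.cos(phi),np.sin(phi)]);print(deg,"rad",(f[:2]@u).round(1),"tan",(f[:2]@[-u[1],u[0]]).round(1),ctrl.read_t())
except ctrl.IKError as e: print("IK",e)
print(deg,ctrl.read_joint_positions().round(2),ctrl.read_opening(),ctrl.read_t())
rd("s8")
E
python3 -c "
import cv2,numpy as np
a=cv2.imread('pics/s8.png')[150:350,280:520]
cv2.imwrite('pics/s8z.png',cv2.resize(a,None,fx=3,fy=3))"
```

```text
0.025391931248667367 [-0.48455793  1.14590343  5.04063639] 38.05
-151.5 rad 0.8 tan -4.0 39.6833
-211.5 rad 4.6 tan -1.0 41.3167
-271.5 rad 4.4 tan 2.9 42.95
-331.5 rad -0.6 tan 3.0 44.5833
-361.5 [-0.38  0.27  1.76  0.    1.11  2.79] 0.025658041808679092 45.4
red [384 227  20   8  56] [393.2 230.4]
green [372 223  13   6  46] [378.2 225.4]
```

View pics/s8z.png

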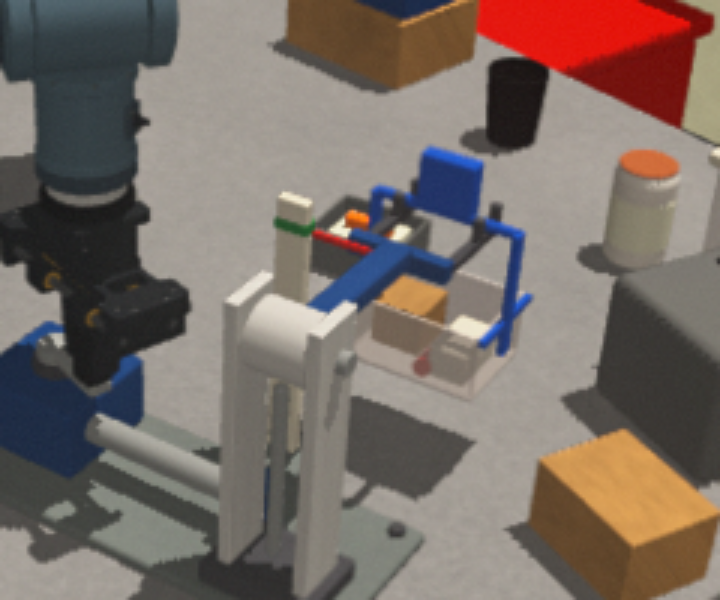

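The red pointer tip, at (315,233) in the crop, stands just below the green band at (293,226). I'll compute the tilt from the beam depth.

```bash
cat >> tilt.py <<'E'
from geo import X as X3,H as H3
def slope(d,verbose=True):
    P=depthpts(d,masks(d)["blue"]); D=P-H3; x=D@X3; Y=np.array([-X3[1],X3[0],0]); y=D@Y
    m=(x>.1)&(x<.205)&(abs(y)<.011)&(P[:,2]>.15)&(P[:,2]<.28); x=x[m];z=P[m,2]
    # keep top surface
    for _ in range(4):
        c=np.polyfit(x,z,1); r=z-np.polyval(c,x); k=abs(r)<max(.0025,1.5*r.std()); x,z=x[k],z[k]
    return len(x),c[0],np.polyval(c,.24)
E
python3 - <<'E'
from tilt import *
d=snap("top","t8")
for n in ("scene0","s4","s6","s8","top0","t4","t8"):
    try: print(n,slope(dict(np.load(n+".npz"))))
    except Exception as e: print(n,e)
print(ctrl.read_t())
E
```

```text
scene0 (221, np.float64(-0.03367301241439764), np.float64(0.24542708813370664))
s4 (83, np.float64(0.2457491671511246), np.float64(0.245952143473036))
s6 (142, np.float64(0.1383300153236845), np.float64(0.2454162122474303))
s8 (201, np.float64(0.021531471313720137), np.float64(0.24524727982261324))
top0 (307, np.float64(-0.027870927666804948), np.float64(0.24667018972129623))
t4 (281, np.float64(0.24735484190278115), np.float64(0.24642727695206504))
t8 (283, np.float64(0.035774024479463325), np.float64(0.247099443121539))
45.5
```

```bash
python3 - <<'E'
from tilt import *
deg=-361.5; phi=np.radians(deg); J=np.radians(90)
ctrl.set_gripper(.05); p=ctrl.read_tcp_pos(); print((p-pos(phi)).round(4))
ctrl.move_l(p+[0,0,.07],v=.25)
q=ctrl.read_joint_positions(); q[5]-=1.5*np.pi; ctrl.move_joints(q); print(ctrl.read_t())
p[:2]=pos(phi)[:2]*.5+p[:2]*.5
print(ctrl.move_l(p,v=.2,until_force=8,orientation=Rdown(phi+J)))
ctrl.set_gripper(0.); print(ctrl.read_opening(),ctrl.read_force(),ctrl.read_t())
for s in (13,12,12,13):
    deg-=s;phi=np.radians(deg); ctrl.move_l(pos(phi),v=.08,orientation=Rdown(phi+J))
ctrl.hold(.2)
f=ctrl.read_force();print(f,ctrl.read_t())
d=snap("top","t9");print(slope(d)); rd("s9"); print(slope(dict(np.load("s9.npz"))))
E
```

```text
[-0.0001 -0.     -0.0002]
50.3667
False
0.02607522163367844 [0.45323543 2.48243356 5.87835135] 51.3583
[-2.94504864  1.69076932  6.34940423] 53.025
(302, np.float64(-0.0025601736273965906), np.float64(0.24547282782085156))
red [384 225  20   9  58] [393.4 229.3]
green [372 223  13   6  43] [378.  225.4]
(214, np.float64(0.001204914446078011), np.float64(0.24534211078928322))
```

The arm is level to within about 0.003 rad. Now I'll release the crank, retreat and check.

```bash
python3 - <<'E'
from tilt import *
ctrl.set_gripper(.06); p=ctrl.read_tcp_pos()
ctrl.move_l(p+[0,0,.03],v=.1); ctrl.move_l(p+[0,0,.2],v=.25); print(ctrl.read_t(),ctrl.read_force())
ctrl.move_ptp(np.array([.45,-.12,.36]),Rdown(np.radians(-32)))
d=snap("top","t10");print(slope(d)); rd("s10"); s1=dict(np.load("s10.npz"));print(slope(s1))
ctrl.hold(.4); rd("s11"); s2=dict(np.load("s11.npz"));print(slope(s2))
for s in (s1,s2):
    P=depthpts(s,masks(s)["blue"]); D=P-H3; q=P[(P[:,2]>.275)&(abs(D@X3)<.05)]; print("grip",len(q),q.mean(0),q[:,2].max())
print(ctrl.read_t())
E
python3 -c "
import cv2,numpy as np
a=cv2.imread('pics/s10.png')[150:350,220:460];b=cv2.imread('pics/t10.png')[100:350,80:380]
b=cv2.resize(b,(240,200))
cv2.imwrite('pics/s10z.png',cv2.resize(np.hstack([a,b]),None,fx=1.66,fy=1.66)); cv2.imwrite('pics/s10zz.png',cv2.resize(cv2.imread('pics/s10.png')[190:290,350:480],None,fx=6,fy=6))"
```

```text
55.0667 [-0.59978671 -0.07813246 -0.52057561]
(286, np.float64(0.0036690215496220447), np.float64(0.24596480291245323))
red [384 225  20   9  59] [393.4 229.3]
green [372 223  13   6  43] [378.  225.4]
(207, np.float64(0.0012750664427948776), np.float64(0.2451070117336688))
red [384 225  20   9  59] [393.4 229.3]
green [372 223  13   6  43] [378.  225.4]
(211, np.float64(0.0013411346616803604), np.float64(0.24550057350885554))
grip 264 [-0.03003003 -0.05691844  0.32591018] 0.4032428290520898
grip 262 [-0.03553899 -0.05868475  0.32623431] 0.40221607555546757
56.7083
```

View pics/s10z.png

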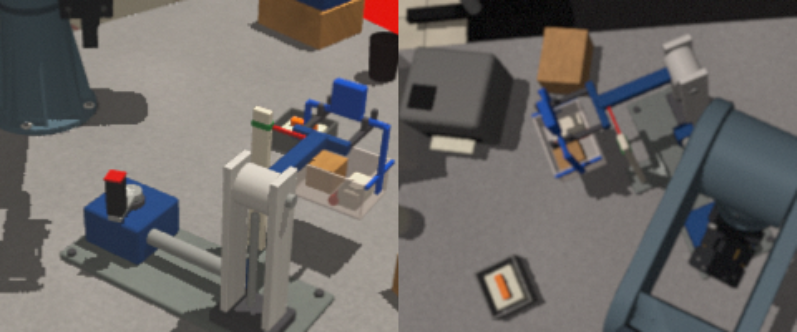

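View pics/s10zz.png

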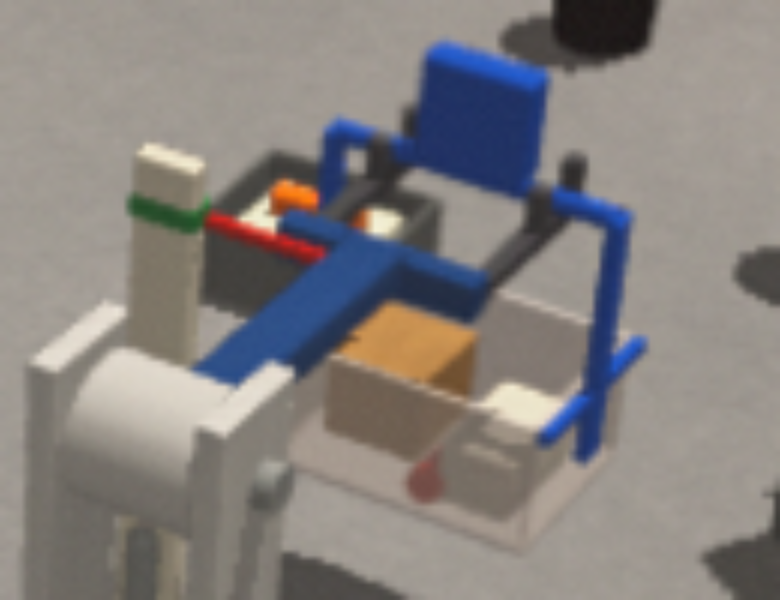

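The pointer tip meets the green band at (205,218) in the enlarged view. The caddy hangs upright in both hooks, and two pictures 0.4 s apart match. Handing in.

```bash
python3 -c "
from plant import job,ctrl
job.hand_in(); print(ctrl.read_t())"
```

```text
the job is handed in; nothing more can be done
the job is handed in; nothing more can be done
```

The caddy hangs by its bar in both hooks, the loaded arm is level again, and I've handed the job in; no verdict was reported. The last clock reading before hand-in was 56.7 s of the 72 s allowed.

- **Hanging:** I lowered the caddy along the arm's arc until the tool force was about zero and the arm had sunk to about 0.25 rad below level. I held on for over half a second, then let go.
- **Cranking:** I wound about 560° clockwise in three grasps, then let go and moved the gripper clear.
- **Arm level:** The beam slope read 0.001 rad from the scene camera and 0.004 rad from the top camera, and the pointer meets the green band. The two cameras had disagreed by about 0.014 rad one step earlier, but both readings at the end are well inside the 0.03 rad limit.
- **At rest:** Two scene pictures 0.4 s apart gave the same pointer position, and the caddy looked upright.
- **Not confirmed:** My final depth check of the caddy's grip block failed because it picked up points from elsewhere, so upright and seated rest on the pictures alone. I did not re-measure the bystanders. I saw no contact with them, and the tray looked unmoved.

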